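# Gauge a loaded governor pawl

## Robot

A 6-joint arm with a two-finger parallel gripper is mounted at the origin on the work surface. World frame = base frame: x ahead of the robot, y to its left, z up, the work surface at z = 0. Lengths are in mm, angles in rad, forces in N, time in s.
With the tool pointing down it reaches from about 325 to 850 mm from the base axis. Payload 15.5 kg.
Tool frame: the origin (TCP) lies midway between the tips of the shut fingers; the grasp point (between the pads) lies manip.pinch_z behind it (manip.pinch_z is the distance from the TCP to the grasp point, in mm); z points along the fingers, y is the line along which they close (so a half turn about z gives the same grasp; the last joint's range is limited). The gripper opens to 91 mm and grips with 3 to 60 N. Pads are 32 mm wide; open, the fingers measure 118 mm over their backs; the gripper's body (76 mm by 178 mm) begins 60 mm behind the grasp point.
Start: joints at [-1.27, 0.494, 1.345, -0, 1.302, -0.096], TCP at [240.968, -576.681, 213.915] pointing down, gripper open.
Joint ranges: [-2.91, 2.91], [-0.82, 2.16], [0.22, 2.67], [-1.22, 4.37], [0.12, 2.79], [-3.08, 3.08]. Speed limits (rad/s): [1.89, 1.89, 2.57, 3.01, 3.01, 3.01].

## Interface

Orientations are given as a unit quaternion [w, x, y, z].
In Python, from station import manip gives the robot as it stands. The module is installed in compiled form; this text tells all that it offers.
- The arm moves only by the tool apply_moves, never from a script. Its argument "steps" is a list of rows, each an object with "hand": the opening, from -1 (shut) to 1 (fully open); "linear": the shift along the tool's x, y, z each as a share of 0.2 m, from -1 to 1, a list of three; "turn": the turn, a rotation vector about the tool's x, y, z each as a share of pi rad, from -1 to 1, a list of three. In form: [{"hand": hand, "linear": [dx, dy, dz], "turn": [rx, ry, rz]}, ...]. A call has 1 to 20 rows; each row is the pose to reach, as a shift and turn from the pose commanded when the call began, along the tool's axes at that moment, turning the shorter way round; what a row does not reach only later rows make up. A row lasts 1/10 s, in which the tool goes at most 50 mm and 8.59 degrees, less where a joint would pass 70% of its speed; a pose out of reach is approached as far as the arm can. A call with a number of a shift or a turn outside -1 to 1 is refused whole. A call with a gripper value outside its range is refused whole. The fingers move at their own pace and stop on an object; "force" is the grip in N (left out, the last holds). Time passes only in rows, so rows that repeat a pose let the fingers close. It gives the time, the measured TCP pose, the force, the opening and the grip force at its end, in the units of the state.
- manip.observe(): the state, without advancing time (a new reading comes with each control period).
- manip.read_camera(name): name is "side" or "top" or "wrist"; returns a dict with "frame" (384x512x3 uint8, red, green, blue), "range_z" (384x512 float32, mm along the optical axis (not along the pixel's ray), 0 where there is no reading), "camera_matrix" (3x3 intrinsics, pixels), "k1" (the pictures are not rectified: a ray, as slopes to the right and down, at radius r is drawn at 1 + k1 r^2 times it, then the intrinsics apply), "cam_to_world" (4x4, takes a point from camera to world coordinates); the wrist camera has in their place "tool_from_camera" (4x4, takes a point from camera to tool coordinates, whose origin is the TCP and whose axes are the flange's). Camera axes: x right, y down, z forward; pixel columns grow to the right and rows downward; lengths in mm; the calibration is good to about 2 mm. A picture is of the moment at which its call begins: read the wrist's pose just before it.
- manip.close_job(): hands the job in; it is judged then, once.
Trained networks look in the newest picture that a camera, given by its name, has taken for a name from the list of things; names that differ only in an ending like _2 or _b are one class to them, and where a whole thing is asked for, a point or a joint stands for the part that bears it (a point fixed in the world has none). Each returns a list of dicts, best first, with "p" (0 to 1); they miss things now and then, are a little off and sometimes report something else, mostly with a low value. They report only what shows in the picture. A call takes as long as a camera call. They do not tell look-alikes from the thing itself.
- manip.look_for(query, camera): "extent" ([left, top, width, height] in pixels, round what is visible of it).
The state is a dict: "time_s": time; "joint_positions": joint angles; "joint_velocities": joint speeds; "joint_torque": joint torques, N m; "ee_pos": TCP position; "tool_rot": TCP orientation; "force": force on the tool from outside, world axes, zero at the start; "wrist_torque": the same for the moment, N m; "opening": finger opening in mm; "gripper_force": force on a finger pad.
Only numpy, scipy, OpenCV 4.12 (cv2) and the standard library are available. Lean on these libraries where they do the work, as an engineer would, in place of code of your own. Each camera call takes 0.05 s, during which the arm holds its last target. There are 200 camera calls.

## Task

Hang the test weight by its loop on the hook at the end of the red pawl on the test stand and let go, so that it hangs free and pulls the pawl fully down. Then lift the dial plunger gauge out of its block and hold its tip inside the ring marked on the pawl's sloping round pad, with the gauge square to the pad's face, pressed lightly so that the plunger is about half way in, neither loose nor bottomed. Finish while still holding the gauge there, the weight still hanging, and leave the bystanding parts where they are.

Things in the scene. Friction and masses are not known exactly. Their poses are not given: they have to be found in the camera images.
- stand: fixed test stand: dark block on a base plate 170 x 110 x 12 mm, two upright cheeks 64 mm over their outsides, 175 mm high at the back, a ratchet disc between them. Origin: on the bench below the pawl's pivot, which is 150 mm up; the pawl reaches from there along the stand's -x (towards the robot), z up
- pawl (a joint): hinge of the red cast pawl, rad: 0 = raised by its spring (start), 0.1 = fully down on its stop. It dips the -x end. A push of about 1 N down on the hook moves it; the hung weight takes it to the stop
- hook_seat (a point): top of the hook's lowest point, where the loop rests; moves with the pawl, has its axes. 140 mm from the pivot along -x, 150 mm up when raised, 14 mm lower when down. Hook: round bar 8 mm thick along x; from the seat it rises towards -x to its open end, 38 mm away and 14 mm higher; towards +x it rises 8 mm and enters the pawl arm (24 wide, 26 high) 27 mm away
- pad (a point): round steel pad, 28 mm across, on top of the pawl 60 mm from the pivot, with a dark ring 16 mm across (bar 2 mm) and a centre dot on its face. Origin: centre of the face, z = outward normal of the face, y = the stand's y. The normal leans to the stand's -x by 0.3 rad when the pawl is raised, 0.4 rad when fully down; moves with the pawl
- weight: loose steel weight, about 0.42 kg: cylinder 48 mm across, 32 high; on it an upright loop of 8 mm bar in its y-z plane (leg centres at y = +-22 mm; open from 32 to 74 mm up, its top a shallow roof peaking in the middle); on the loop an upright flat grip tab 10 mm thick (x), 36 wide (y), from 78 to 124 mm up. Origin: centre of its underside, z up
- loop_top (a point): inside top of the weight's loop, 74 mm above the weight's origin; this rests on the hook seat
- holder: fixed dark steel block 70 x 70 x 60 mm with an upright 19 mm through hole in the middle, in which the gauge stands. Origin: centre of its underside
- gauge: loose dial gauge, 0.2 kg, standing in the holder on its flange (32 mm across, 6 thick). Origin: centre of the flange's underside, z up, away from the tip. Above: dial drum 50 mm across (y-z plane), 18 thick (x), face on -x, top at 55 mm; then a black grip 20 x 20 mm up to 103 mm. Below: 12 mm stem to -20 mm, then 6 mm plunger with 8 mm ball tip ending at -44 mm when out
- tip (a point): the end point of the gauge's plunger, on its axis
- plunger (a joint): spring plunger of the gauge, m: 0 = out, 0.010 = bottomed. It starts to move at 2 N and takes 6 N at the bottom (0.4 N per mm)
- ratchet: bystander, loose, leave alone: spare zinc-plated ratchet disc lying flat, 84 mm across (95 over the teeth), 12 thick (hub to 15). Origin: centre of its underside
- spanner: bystander, loose, leave alone: steel spanner lying flat along its x, 150 mm long. Origin: centre of its underside
- pin_block: bystander, loose, leave alone: spare blued steel block 50 x 45 x 30 mm with an upright pin 16 mm thick, 55 mm high overall. Origin: centre of its underside
- oil: bystander, loose, leave alone: closed oil bottle, 56 mm across, 140 mm high. Origin: centre of its underside
- switch: bystander, loose, leave alone: green enamel switch housing 60 x 90 x 45 mm with a black rocker on top (54 mm high overall). Origin: centre of its underside
- slug: bystander, loose, leave alone: plain steel cylinder 40 mm across, 35 mm high, without handle. Origin: centre of its underside
Not all that is in view belongs to the job. Leave any orange or pink look-alike of the holder alone.

How it is judged:
By the outcome, as a careful person would: the job done as asked, in the order asked, and still so for the second after the job is handed in, while the arm keeps its last pose, push and grip.
It also fails if it takes over 58 s, if anything falls off the work surface, if the arm or the gripper's body presses on something with over 40 N, if the wrist force passes 120 N, or if a joint passes its speed limit or range.

## Working session

There is one attempt and no reset: what is moved stays moved. The work goes in short steps, Python scripts to look and compute and a tool call to move; the robot and the scene stay as the last step left them, time stands still between calls to the robot, and variables do not carry over. Pictures are saved under pics/ and viewed, at most 10 in all, crops included, and the job is handed in when it is done.

Besides the shell and the picture viewer there is one more tool, called after "Emit:" in YAML: its name, and indented under it one key for each argument. apply_moves: Moves the arm, as the interface text tells. Shift numbers are shares of 0.2 m and turn numbers shares of pi rad, none past 1 either way. Its arguments: {"type":"object","properties":{"steps":{"type":"array"},"force":{"type":"number"}},"required":["steps"]}

```bash
mkdir -p pics
cat > h.py <<'E'
import numpy as np, cv2
from station import manip
from scipy.spatial.transform import Rotation as R
def rot(q): return R.from_quat([q[1],q[2],q[3],q[0]])
def cam(name):
    s=manip.observe(); c=manip.read_camera(name)
    if name=='wrist':
        T=np.eye(4);T[:3,:3]=rot(s['tool_rot']).as_matrix();T[:3,3]=s['ee_pos']
        c['T']=T@np.array(c['tool_from_camera'])
    else: c['T']=np.array(c['cam_to_world'])
    return c
def cloud(c):
    K=np.array(c['camera_matrix']);h,w=c['range_z'].shape
    u,v=np.meshgrid(np.arange(w),np.arange(h))
    p=cv2.undistortPoints(np.stack([u,v],-1).reshape(-1,1,2).astype(np.float64),K,np.array([c['k1'],0,0,0.])).reshape(h,w,2)
    z=c['range_z'].astype(float)
    P=np.stack([p[...,0]*z,p[...,1]*z,z],-1)@c['T'][:3,:3].T+c['T'][:3,3]
    P[z<=0]=np.nan
    return P
def save(c,fn,crop=None,k=1):
    f=c['frame'][...,::-1]
    if crop: l,t,w,h=crop; f=f[t:t+h,l:l+w]
    if k!=1: f=cv2.resize(f,None,fx=k,fy=k,interpolation=cv2.INTER_CUBIC)
    cv2.imwrite('pics/'+fn,f)
E
cat > a.py <<'E'
from h import *
print({k:np.round(v,3) for k,v in manip.observe().items()}, manip.pinch_z)
names="stand pawl hook_seat pad weight loop_top holder gauge ratchet spanner pin_block oil switch slug".split()
fr=[]
for n in ('side','top'):
    c=cam(n);P=cloud(c);fr.append(c['frame'])
    np.savez(n+'.npz',P=P,f=c['frame'],T=c['T'],K=c['camera_matrix'],k1=c['k1'])
    print(n,np.round(c['T'],3).tolist(),c['k1'],np.array(c['camera_matrix']).round(1).tolist())
    for q in names:
        for d in manip.look_for(q,n)[:3]:
            l,t,w,h=[int(x) for x in d['extent']]
            p=P[t+h//2,l+w//2]
            print(' ',q,round(d['p'],2),(l,t,w,h),p.round(0))
    save(c,n+'0.png',k=1.5)
E
python3 a.py
```

```text
{'time_s': np.float64(0.0), 'joint_positions': array([-1.27 ,  0.494,  1.346, -0.   ,  1.302, -0.096]), 'joint_velocities': array([-0.   ,  0.   , -0.   , -0.001,  0.001, -0.001]), 'joint_torque': array([ 2.0000e-03, -8.7882e+01, -3.8185e+01,  7.1000e-02,  5.3000e-02,
       -0.0000e+00]), 'ee_pos': array([ 240.854, -576.319,  213.366]), 'tool_rot': array([-0.001,  0.98 ,  0.197, -0.   ]), 'force': array([1.535, 0.632, 0.381]), 'wrist_torque': array([ 0.02 ,  0.003, -0.017]), 'gripper_force': np.float64(0.0), 'opening': np.float64(91.475)} 18.8
side [[0.99, -0.098, 0.096, 423.545], [-0.138, -0.714, 0.686, -671.792], [0.001, -0.693, -0.721, 764.195], [0.0, 0.0, 0.0, 1.0]] -0.014484245959516648 [[347.3, 0.0, 255.8], [0.0, 347.3, 192.7], [0.0, 0.0, 1.0]]
  stand 0.84 (252, 156, 87, 73) [616. -51.  99.]
  stand 0.42 (287, 117, 19, 23) [701. 301.  48.]
  pawl 0.64 (255, 166, 70, 20) [597. -54. 164.]
  hook_seat 0.94 (262, 166, 64, 17) [608. -49. 164.]
  hook_seat 0.15 (284, 141, 17, 19) [666. 200.  35.]
  pad 0.57 (257, 165, 70, 19) [603. -48. 164.]
  weight 0.84 (220, 121, 9, 35) [447. 2
[... 1151 characters left out ...]
 (262, 123, 12, 50) [620. -54. 173.]
  weight 0.82 (155, 206, 20, 14) [446. 253.  31.]
  loop_top 0.82 (153, 206, 22, 18) [440. 256.  31.]
  holder 0.97 (355, 187, 36, 32) [ 487. -369.   59.]
  holder 0.7 (314, 193, 32, 28) [ 466. -235.  112.]
  gauge 0.73 (325, 198, 16, 12) [ 469. -237.  157.]
  ratchet 0.76 (201, 203, 31, 27) [441.  99.  17.]
  spanner 0.71 (272, 196, 13, 53) [428. -91.   6.]
  pin_block 0.56 (177, 132, 21, 19) [671. 196.  34.]
  pin_block 0.16 (247, 119, 38, 69) [607. -49. 169.]
  oil 0.7 (155, 209, 18, 14) [436. 255.  36.]
  oil 0.62 (351, 125, 21, 26) [ 673. -327.  101.]
  switch 0.97 (133, 112, 32, 30) [705. 310.  59.]
  slug 0.65 (313, 137, 13, 15) [ 668. -211.   41.]
```

View pics/side0.png

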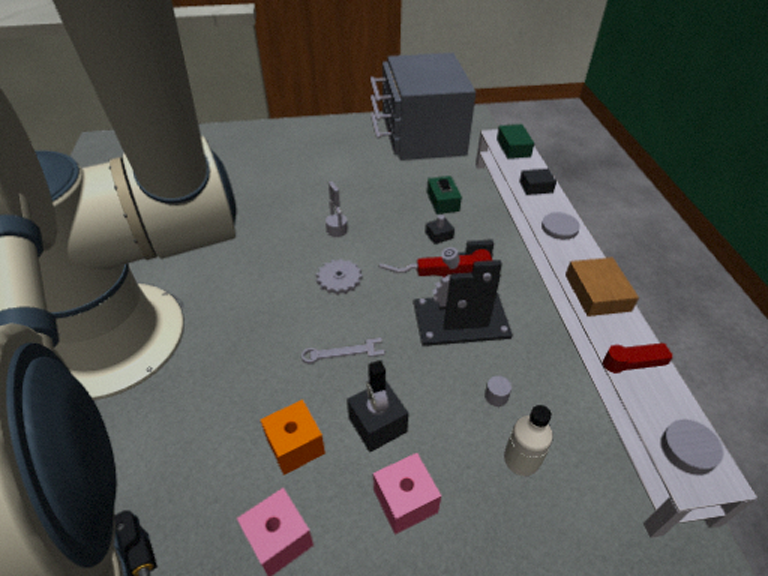

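View pics/top0.png

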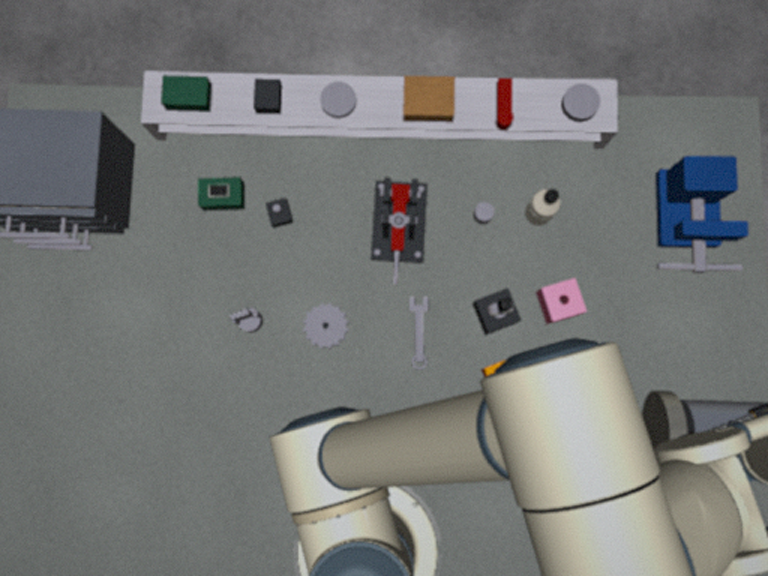

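Gauge (378,385) stands in the dark block (378,415) in the side view. The pink (275,530), (407,490) and orange (292,435) blocks are empty look-alikes. The weight is at (337,210) and the hook at (390,267). I'll move closer with the wrist camera.

```bash
cat >> h.py <<'E'
def down(yaw): # tool z down, tool y at world angle yaw
    y=np.array([np.cos(yaw),np.sin(yaw),0]);z=np.array([0,0,-1.]);return R.from_matrix(np.stack([np.cross(y,z),y,z],1))
def go(p,Rt,cur=None):
    s=manip.observe(); p0,R0=cur or (np.array(s['ee_pos']),rot(s['tool_rot']))
    l=R0.inv().apply(np.array(p)-p0)/200; t=(R0.inv()*Rt).as_rotvec()/np.pi
    print('linear',l.round(3).tolist(),'turn',t.round(4).tolist(),'dist',round(np.linalg.norm(l)*200),'deg',round(np.linalg.norm(t)*180,1))
    return (np.array(p,float),Rt)
E
python3 - <<'E'
from h import *
c=cam('wrist');print(np.round(c['tool_from_camera'],3).tolist(),np.round(c['camera_matrix'],1).tolist())
a=go([340,-420,380],down(-.6))
a=go([440,-250,400],down(-.5),a)
a=go([470,-60,400],down(-.1),a)
E
```

```text
[[-0.001, -0.97, -0.245, 69.69], [1.0, -0.001, -0.0, -0.748], [-0.0, -0.245, 0.97, -170.339], [0.0, 0.0, 0.0, 1.0]] [[280.3, 0.0, 257.7], [0.0, 280.3, 193.2], [0.0, 0.0, 1.0]]
linear [0.759, -0.532, -0.83] turn [-0.0, 0.0, -0.183] dist 249 deg 32.9
linear [0.984, -0.067, -0.1] turn [0.0, 0.0, -0.0318] dist 198 deg 5.7
linear [0.906, -0.324, 0.0] turn [0.0, 0.0, -0.1273] dist 192 deg 22.9
```

Emit:
apply_moves:
  steps:
    - {"hand": 1, "linear": [0.759, -0.532, -0.83], "turn": [0, 0, -0.183]}
    - {"hand": 1, "linear": [0.759, -0.532, -0.83], "turn": [0, 0, -0.183]}
    - {"hand": 1, "linear": [0.759, -0.532, -0.83], "turn": [0, 0, -0.183]}
    - {"hand": 1, "linear": [0.759, -0.532, -0.83], "turn": [0, 0, -0.183]}
    - {"hand": 1, "linear": [0.759, -0.532, -0.83], "turn": [0, 0, -0.183]}
    - {"hand": 1, "linear": [0.759, -0.532, -0.83], "turn": [0, 0, -0.183]}
    - {"hand": 1, "linear": [0.759, -0.532, -0.83], "turn": [0, 0, -0.183]}

```text
time_s: 2.25
ee_pos: [340.4, -419.7, 380.5]
tool_rot: [0.001, 0.884, 0.467, -0.0]
force: [-0.2, 0.2, -0.7]
opening: 91.3
gripper_force: 0.0
```

Emit:
apply_moves:
  steps:
    - {"hand": 1, "linear": [0.984, -0.067, -0.1], "turn": [0, 0, -0.032]}
    - {"hand": 1, "linear": [0.984, -0.067, -0.1], "turn": [0, 0, -0.032]}
    - {"hand": 1, "linear": [0.984, -0.067, -0.1], "turn": [0, 0, -0.032]}
    - {"hand": 1, "linear": [0.984, -0.067, -0.1], "turn": [0, 0, -0.032]}
    - {"hand": 1, "linear": [0.984, -0.067, -0.1], "turn": [0, 0, -0.032]}
    - {"hand": 1, "linear": [0.984, -0.067, -0.1], "turn": [0, 0, -0.032]}

```text
time_s: 2.85
ee_pos: [440.1, -250.0, 398.8]
tool_rot: [-0.001, 0.86, 0.511, -0.001]
force: [-0.1, -0.7, -0.5]
opening: 91.0
gripper_force: 0.0
```

```bash
cat > w.py <<'E'
from h import *
import sys
n=sys.argv[1];c=cam('wrist');P=cloud(c);np.savez(n+'.npz',P=P,f=c['frame'],T=c['T'],K=c['camera_matrix'],k1=c['k1']);save(c,n+'.png',k=1.5)
for q in sys.argv[2:]:
    for d in manip.look_for(q,'wrist')[:3]: print(q,round(d['p'],2),[int(x) for x in d['extent']])
E
python3 w.py wg gauge holder
python3 - <<'E'
from h import *
go([470,-60,400],down(-.1))
E
```

```text
gauge 0.96 [262, 140, 25, 26]
holder 0.73 [226, 224, 32, 56]
holder 0.72 [191, 165, 50, 57]
holder 0.64 [246, 125, 54, 50]
linear [0.912, -0.325, -0.004] turn [-0.0005, -0.0, -0.1278] dist 194 deg 23.0
```

Emit:
apply_moves:
  steps:
    - {"hand": 1, "linear": [0.906, -0.324, 0], "turn": [0, 0, -0.127]}
    - {"hand": 1, "linear": [0.906, -0.324, 0], "turn": [0, 0, -0.127]}
    - {"hand": 1, "linear": [0.906, -0.324, 0], "turn": [0, 0, -0.127]}
    - {"hand": 1, "linear": [0.906, -0.324, 0], "turn": [0, 0, -0.127]}
    - {"hand": 1, "linear": [0.906, -0.324, 0], "turn": [0, 0, -0.127]}
    - {"hand": 1, "linear": [0.906, -0.324, 0], "turn": [0, 0, -0.127]}

```text
time_s: 3.6
ee_pos: [469.9, -60.4, 399.6]
tool_rot: [-0.0, 0.742, 0.671, -0.0]
force: [0.1, 0.1, -0.4]
opening: 90.9
gripper_force: 0.0
```

```bash
python3 w.py ws pawl hook_seat pad stand
python3 - <<'E'
from h import *
import cv2
a=cv2.imread('pics/wg.png');b=cv2.imread('pics/ws.png');cv2.imwrite('pics/wgs.png',np.hstack([a,b])[:, :] if 0 else cv2.resize(np.vstack([a,b]),None,fx=.52,fy=.52,interpolation=cv2.INTER_AREA))
a=go([465,100,400],down(0.2))
a=go([440,230,400],down(0.3),a)
E
```

```text
pawl 0.71 [280, 132, 130, 28]
hook_seat 0.68 [281, 137, 131, 27]
pad 0.86 [281, 137, 131, 26]
pad 0.44 [209, 48, 48, 53]
stand 0.88 [281, 110, 141, 64]
stand 0.26 [341, 0, 37, 17]
linear [0.799, -0.107, -0.001] turn [-0.0001, 0.0, -0.0964] dist 161 deg 17.3
linear [0.662, 0.007, 0.0] turn [0.0, 0.0, -0.0318] dist 132 deg 5.7
```

View pics/wgs.png

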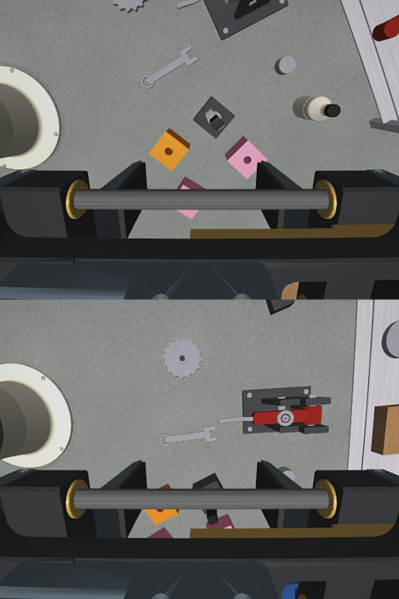

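Emit:
apply_moves:
  steps:
    - {"hand": 1, "linear": [0.8, -0.107, 0], "turn": [0, 0, -0.096]}
    - {"hand": 1, "linear": [0.8, -0.107, 0], "turn": [0, 0, -0.096]}
    - {"hand": 1, "linear": [0.8, -0.107, 0], "turn": [0, 0, -0.096]}
    - {"hand": 1, "linear": [0.8, -0.107, 0], "turn": [0, 0, -0.096]}
    - {"hand": 1, "linear": [0.8, -0.107, 0], "turn": [0, 0, -0.096]}

```text
time_s: 4.35
ee_pos: [464.8, 102.2, 399.8]
tool_rot: [-0.0, 0.632, 0.775, -0.0]
force: [-0.1, -0.4, -0.3]
opening: 91.4
gripper_force: 0.0
```

Emit:
apply_moves:
  steps:
    - {"hand": 1, "linear": [0.662, 0.007, 0], "turn": [0, 0, -0.032]}
    - {"hand": 1, "linear": [0.662, 0.007, 0], "turn": [0, 0, -0.032]}
    - {"hand": 1, "linear": [0.662, 0.007, 0], "turn": [0, 0, -0.032]}
    - {"hand": 1, "linear": [0.662, 0.007, 0], "turn": [0, 0, -0.032]}
    - {"hand": 1, "linear": [0.662, 0.007, 0], "turn": [0, 0, -0.032]}

```text
time_s: 4.85
ee_pos: [440.3, 230.3, 399.8]
tool_rot: [0.0, 0.593, 0.805, -0.0]
force: [-0.0, 0.1, 0.2]
opening: 91.0
gripper_force: 0.0
```

```bash
python3 w.py ww weight loop_top
python3 - <<'E'
from h import *
D=np.load('ww.npz');P=D['P']
m=np.isfinite(P[...,2])&(abs(P[...,0]-440)<100)&(abs(P[...,1]-255)<100)&(P[...,2]>15)
for a,b in ((20,40),(40,75),(85,118),(118,135)):
    q=P[m&(P[...,2]>a)&(P[...,2]<b)]
    if len(q)>5:
        e=np.cov(q[:,:2].T);w,v=np.linalg.eigh(e)
        print(a,b,len(q),q.mean(0).round(1),'minmax',q.min(0).round(0),q.max(0).round(0),'maj',np.degrees(np.arctan2(v[1,1],v[0,1])).round(1),np.sqrt(w).round(1), cv2.minAreaRect(q[:,:2].astype(np.float32)))
E
```

```text
weight 0.82 [252, 140, 25, 28]
loop_top 0.72 [250, 137, 27, 27]
20 40 344 [446.4 253.3  31.6] minmax [424. 230.  28.] [471. 276.  38.] maj -159.5 [11.5 14. ] ((447.2412414550781, 252.87538146972656), (45.84222412109375, 46.070091247558594), 62.6091194152832)
40 75 24 [440.4 273.8  66.9] minmax [437. 269.  41.] [444. 277.  75.] maj 111.8 [2.1 2.5] ((440.0477600097656, 273.53631591796875), (6.950023651123047, 7.732799053192139), 12.811308860778809)
85 118 20 [440.9 264.9 101.3] minmax [438. 252.  86.] [445. 271. 118.] maj 87.3 [2.2 6.2] ((440.55743408203125, 261.7740783691406), (19.186725616455078, 7.10880708694458), 81.53348541259766)
118 135 131 [447.4 253.2 123.6] minmax [439. 236. 121.] [456. 270. 126.] maj 107.5 [ 2.7 10.1] ((447.480224609375, 253.03680419921875), (8.045247077941895, 33.48684310913086), 17.43177604675293)
```

Upper half of the picture: gauge at about (213,117) in the dark block, with orange (168,150) and pink (245,158) look-alikes beside it. Lower half: stand at (285,410), with the hook pointing left to (222,420). Next I'll fit the stand, hook and gauge from the saved depth.

Run:
```python
from h import *
def box(q):
    q=q[:,:2].astype(np.float32);(c,s,a)=cv2.minAreaRect(q);return np.round(c,1),np.round(s,1),round(a,1)
for n in ('ws','top','side'):
    D=np.load(n+'.npz');P=D['P'];f=D['f'].astype(int)
    near=np.isfinite(P[...,2])&(abs(P[...,0]-600)<150)&(abs(P[...,1]+50)<90)
    red=near&(f[...,0]>110)&(f[...,1]<60)&(P[...,2]>100)
    q=P[red];w,v=np.linalg.eigh(np.cov(q[:,:2].T));print(n,'red',len(q),q.mean(0).round(1),q.min(0).round(0),q.max(0).round(0),'yaw',np.degrees(np.arctan2(v[1,1],v[0,1])).round(1),box(q))
    hk=near&(P[...,2]>135)&(P[...,0]<545)
    q=P[hk];q=q[np.argsort(q[:,0])]
    print(' hook',len(q));print(q[::max(1,len(q)//14)].round(1).tolist())
    b=near&(P[...,2]>8)&(P[...,2]<16);q=P[b];print(' plate',len(q),box(q),q.mean(0).round(1))
    pd=near&(P[...,2]>170)&(P[...,0]>540)&(f.max(-1)-f.min(-1)<25)
D=np.load('wg.npz');P=D['P']
for n in ('wg','top'):
    P=np.load(n+'.npz')['P'];near=np.isfinite(P[...,2])&(abs(P[...,0]-466)<60)&(abs(P[...,1]+237)<48)
    for a,b in ((52,64),(100,125),(158,172)):
        q=P[near&(P[...,2]>a)&(P[...,2]<b)]
        if len(q)>5: print(n,a,b,len(q),q.mean(0).round(1),box(q))
```

```text
ws red 1190 [640.2 -45.6 163.5] [572. -64. 155.] [697. -30. 170.] yaw 178.0 (array([634.6, -46.7]), array([ 33.4, 125.4]), 89.2)
 hook 45194
[[450.0, -34.8, 529.2], [457.7, -30.7, 525.8], [466.0, -30.6, 495.1], [473.4, -34.4, 514.5], [480.6, -29.5, 494.6], [487.9, -35.1, 526.2], [495.7, -36.3, 518.7], [503.9, -37.2, 519.4], [512.3, -37.8, 513.2], [517.4, -51.0, 408.5], [520.7, -31.2, 490.9], [523.4, -47.2, 438.1], [528.2, -26.6, 484.9], [533.1, -37.7, 512.7], [544.9, -44.0, 149.5]]
 plate 2101 (array([600.1, -46.2]), array([302.2, 114.9]), 2.1) [633.  -31.   11.6]
top red 285 [639.9 -47.1 163.5] [570. -64. 154.] [696. -33. 174.] yaw 177.9 (array([633.5, -49.8]), array([126. ,  31.2]), 1.3)
 hook 39
[[505.2, -40.0, 165.1], [505.7, -45.5, 162.8], [508.2, -45.5, 164.7], [511.1, -42.6, 163.7], [511.5, -39.8, 160.5], [514.1, -39.8, 162.0], [517.2, -42.5, 161.0], [518.1, -39.7, 154.6], [520.4, -45.2, 158.7], [523.1, -42.4, 159.1], [524.1, -45.1, 153.7], [526.3, -42.3, 157.0], [529.4, -45.0, 155.7], [530.5, -42.2, 149.4], [533.3, -39.3, 148.9], [535.8, -42.1, 151.6], [537.1, -39.3, 143.7], 
[... 631 characters left out ...]
0.8], [540.2, -45.9, 145.7], [542.7, -45.7, 148.8], [544.8, -48.4, 151.1]]
 plate 1072 (array([598.4, -49.2]), array([296.9, 117.5]), 1.5) [633.2 -66.1  12.4]
wg 52 64 1078 [ 475.6 -243.3   59.7] (array([ 474.9, -246.6]), array([70.2, 70.2]), 22.5)
wg 100 125 125 [ 472.5 -236.3  108.1] (array([ 475. , -246.8]), array([18.7, 45.1]), 14.7)
wg 158 172 188 [ 474.8 -246.2  162.4] (array([ 475. , -246.6]), array([19.7, 20.3]), 12.0)
top 52 64 367 [ 471.8 -242.5   58.9] (array([ 473.6, -246.7]), array([70.3, 71.2]), 22.7)
top 100 125 50 [ 468.5 -238.1  108.4] (array([ 469.8, -246.6]), array([17.4, 44.1]), 2.6)
top 158 172 49 [ 472.6 -245.9  162.5] (array([ 472.8, -246.3]), array([19.9, 19.6]), 2.7)
```

Run:
```python
from h import *
a=go([447.4,253,210],down(.304));a=go([447.4,253,87],down(.304),a);a=go([447.4,253,275],down(.304),a)
D=np.load('ws.npz');P=D['P']
q=P[(abs(P[...,0]-525)<60)&(abs(P[...,1]+45)<30)&(P[...,2]>100)&(P[...,2]<200)]
for x in range(498,580,6):
    s=q[abs(q[:,0]-x)<3]
    if len(s):print(x,len(s),'y',s[:,1].min().round(1),s[:,1].max().round(1),s[:,1].mean().round(1),'z',s[:,2].max().round(1),np.median(s[:,2]).round(1))
print(q[:,0].min())
q=P[(abs(P[...,0]-640)<110)&(abs(P[...,1]+45)<75)&(P[...,2]>8)&(P[...,2]<15)]
b=(q[:,0]>555)
print(cv2.minAreaRect(q[:,:2].astype(np.float32)))
```

```text
linear [0.101, 0.068, 0.95] turn [-0.0, 0.0001, -0.0015] dist 191 deg 0.3
linear [0.0, 0.0, 0.615] turn [0.0, 0.0, 0.0] dist 123 deg 0.0
linear [0.0, 0.0, -0.94] turn [0.0, 0.0, 0.0] dist 188 deg 0.0
504 4 y -43.1 -38.6 -40.9 z 162.9 162.3
510 23 y -45.2 -37.7 -41.4 z 164.4 162.4
516 21 y -45.6 -38.2 -41.6 z 162.5 159.7
522 22 y -45.8 -38.4 -42.0 z 159.0 156.6
528 20 y -46.3 -38.6 -42.1 z 156.5 153.8
534 19 y -45.9 -38.7 -42.0 z 153.2 150.9
540 21 y -46.5 -39.0 -42.2 z 150.7 149.1
546 20 y -46.1 -39.5 -42.6 z 151.4 149.3
552 25 y -46.1 -39.9 -42.9 z 153.9 151.9
558 20 y -46.2 -40.2 -43.1 z 158.1 155.2
564 22 y -46.7 -39.7 -43.4 z 158.9 157.1
570 70 y -54.5 -33.0 -43.1 z 164.4 157.3
576 72 y -54.9 -31.9 -42.5 z 164.6 162.2
506.42245298759127
((663.4009399414062, -46.67991638183594), (110.3772964477539, 170.22251892089844), 88.35759735107422)
```

Emit:
apply_moves:
  steps:
    - {"hand": 1, "linear": [0.101, 0.068, 0.95], "turn": [0, 0, -0.0015]}
    - {"hand": 1, "linear": [0.101, 0.068, 0.95], "turn": [0, 0, -0.0015]}
    - {"hand": 1, "linear": [0.101, 0.068, 0.95], "turn": [0, 0, -0.0015]}
    - {"hand": 1, "linear": [0.101, 0.068, 0.95], "turn": [0, 0, -0.0015]}
    - {"hand": 1, "linear": [0.101, 0.068, 0.95], "turn": [0, 0, -0.0015]}
    - {"hand": 1, "linear": [0.101, 0.068, 0.95], "turn": [0, 0, -0.0015]}

```text
time_s: 5.6
ee_pos: [447.3, 254.0, 210.8]
tool_rot: [-0.0, 0.591, 0.806, -0.0]
force: [-0.3, 1.4, 0.6]
opening: 91.1
gripper_force: 0.0
```

Emit:
apply_moves:
  force: 35
  steps:
    - {"hand": 1, "linear": [0, 0, 0.15], "turn": [0, 0, 0]}
    - {"hand": 1, "linear": [0, 0, 0.3], "turn": [0, 0, 0]}
    - {"hand": 1, "linear": [0, 0, 0.45], "turn": [0, 0, 0]}
    - {"hand": 1, "linear": [0, 0, 0.615], "turn": [0, 0, 0]}
    - {"hand": 1, "linear": [0, 0, 0.615], "turn": [0, 0, 0]}
    - {"hand": -1, "linear": [0, 0, 0.615], "turn": [0, 0, 0]}
    - {"hand": -1, "linear": [0, 0, 0.615], "turn": [0, 0, 0]}
    - {"hand": -1, "linear": [0, 0, 0.615], "turn": [0, 0, 0]}
    - {"hand": -1, "linear": [0, 0, 0.615], "turn": [0, 0, 0]}
    - {"hand": -1, "linear": [0, 0, 0.615], "turn": [0, 0, 0]}
    - {"hand": -1, "linear": [0, 0, 0.615], "turn": [0, 0, 0]}
    - {"hand": -1, "linear": [0, 0, 0.615], "turn": [0, 0, 0]}
    - {"hand": -1, "linear": [0, 0, 0.615], "turn": [0, 0, 0]}
    - {"hand": -1, "linear": [0, 0, 0.615], "turn": [0, 0, 0]}
    - {"hand": -1, "linear": [0, 0, 0.615], "turn": [0, 0, 0]}

```text
time_s: 7.1
ee_pos: [446.7, 254.8, 86.9]
tool_rot: [-0.0, 0.591, 0.807, -0.0]
force: [-0.5, 0.4, -0.7]
opening: 13.9
gripper_force: 0.0
```

Emit:
apply_moves:
  force: 35
  steps:
    - {"hand": -1, "linear": [0, 0, 0], "turn": [0, 0, 0]}
    - {"hand": -1, "linear": [0, 0, 0], "turn": [0, 0, 0]}
    - {"hand": -1, "linear": [0, 0, 0], "turn": [0, 0, 0]}
    - {"hand": -1, "linear": [0, 0, 0], "turn": [0, 0, 0]}
    - {"hand": -1, "linear": [0, 0, -0.1], "turn": [0, 0, 0]}
    - {"hand": -1, "linear": [0, 0, -0.3], "turn": [0, 0, 0]}
    - {"hand": -1, "linear": [0, 0, -0.5], "turn": [0, 0, 0]}
    - {"hand": -1, "linear": [0, 0, -0.7], "turn": [0, 0, 0]}
    - {"hand": -1, "linear": [0, 0, -0.8], "turn": [0, 0, 0]}
    - {"hand": -1, "linear": [0, 0, -0.8], "turn": [0, 0, 0]}

```text
time_s: 8.1
ee_pos: [447.9, 255.3, 249.5]
tool_rot: [0.001, 0.591, 0.807, 0.002]
force: [-0.5, 0.1, -4.8]
opening: 10.0
gripper_force: 35.0
```

Run:
```python
from h import *
s=manip.observe();print(s['ee_pos'],s['opening'],s['gripper_force'],s['force'])
c=cam('side');P=cloud(c)
for d in manip.look_for('weight','side')[:2]:print(d)
q=P[(abs(P[...,0]-450)<40)&(abs(P[...,1]-255)<30)&(P[...,2]>140)&(P[...,2]<320)]
print(len(q),q.min(0),q.max(0))
q=q[(q[:,2]>165)&(q[:,2]<200)];print(q.mean(0),q.min(0),q.max(0))
a=go([455,100,248],down(.1));a=go([440,-42.5,250],down(-.03),a)
```

```text
[447.9426107  255.29868839 249.52730273] 10.040266451988707 34.99870419502258 [-0.51082125  0.06767623 -4.77636388]
{'extent': [213.3, 74.0, 13.3, 43.7], 'p': 0.58}
606 [422.11079104 226.54312241 163.9225175 ] [469.91409624 277.26285044 319.69550995]
[444.68372526 242.16618318 186.88219274] [422.11079104 227.78677408 165.53285788] [469.91409624 274.79239423 199.52886321]
linear [-0.75, -0.192, -0.009] turn [-0.0002, 0.0, 0.0657] dist 155 deg 11.8
linear [-0.701, -0.146, -0.01] turn [0.0, 0.0, 0.0414] dist 143 deg 7.4
```

Emit:
apply_moves:
  steps:
    - {"hand": -1, "linear": [-0.19, -0.048, 0], "turn": [0, 0, 0.016]}
    - {"hand": -1, "linear": [-0.38, -0.096, 0], "turn": [0, 0, 0.033]}
    - {"hand": -1, "linear": [-0.57, -0.144, 0], "turn": [0, 0, 0.05]}
    - {"hand": -1, "linear": [-0.75, -0.192, 0], "turn": [0, 0, 0.066]}
    - {"hand": -1, "linear": [-0.75, -0.192, 0], "turn": [0, 0, 0.066]}

```text
time_s: 8.7
ee_pos: [454.4, 96.6, 245.1]
tool_rot: [-0.001, 0.673, 0.739, -0.002]
force: [-0.3, 0.4, -3.8]
opening: 9.8
gripper_force: 35.0
```

Emit:
apply_moves:
  steps:
    - {"hand": -1, "linear": [-0.17, -0.036, 0], "turn": [0, 0, 0.01]}
    - {"hand": -1, "linear": [-0.35, -0.073, 0], "turn": [0, 0, 0.02]}
    - {"hand": -1, "linear": [-0.52, -0.11, 0], "turn": [0, 0, 0.03]}
    - {"hand": -1, "linear": [-0.7, -0.146, 0], "turn": [0, 0, 0.041]}
    - {"hand": -1, "linear": [-0.7, -0.146, 0], "turn": [0, 0, 0.041]}
    - {"hand": -1, "linear": [-0.7, -0.146, 0], "turn": [0, 0, 0.041]}

```text
time_s: 9.3
ee_pos: [439.3, -42.2, 245.5]
tool_rot: [-0.001, 0.718, 0.696, -0.001]
force: [0.5, 0.1, -3.9]
opening: 9.9
gripper_force: 35.0
```

Run:
```python
from h import *
s=manip.observe();print(s['ee_pos'],s['opening'])
a=go([458,-41.5,187],down(-.03))
c=cam('side');P=cloud(c);save(c,'s1.png',(170,90,180,120),4)
for n in ('side','wrist'):
    if n=='wrist': c=cam('wrist');P=cloud(c)
    print(n,[(d['extent'],round(d['p'],2)) for d in manip.look_for('weight',n)[:2]])
    q=P[(abs(P[...,0]-440)<40)&(abs(P[...,1]+42)<50)&(P[...,2]>150)&(P[...,2]<235)]
    for z0 in range(155,235,10):
        r=q[abs(q[:,2]-z0)<5]
        if len(r):print(z0,len(r),r.min(0).round(0)[:2],r.max(0).round(0)[:2])
```

```text
[439.31629804 -42.2322713  245.54429615] 9.851672711857741
linear [0.006, 0.094, 0.292] turn [-0.0008, -0.0002, -0.0004] dist 61 deg 0.2
side [([215.1, 136.0, 21.2, 50.9], 0.61)]
155 1 [442. -64.] [442. -64.]
165 53 [414. -68.] [459. -47.]
175 53 [414. -69.] [459. -51.]
185 65 [413. -69.] [460. -32.]
195 166 [414. -70.] [460. -20.]
205 13 [432. -70.] [440. -65.]
215 9 [433. -71.] [440. -66.]
225 13 [433. -70.] [439. -66.]
wrist [([228.2, 176.4, 59.4, 115.0], 0.7)]
165 82 [417. -36.] [462. -19.]
175 91 [417. -35.] [462. -19.]
185 265 [416. -49.] [463. -17.]
195 759 [417. -48.] [463. -16.]
205 27 [437. -19.] [444. -16.]
215 29 [437. -19.] [444. -17.]
225 100 [437. -27.] [445. -17.]
```

View pics/s1.png

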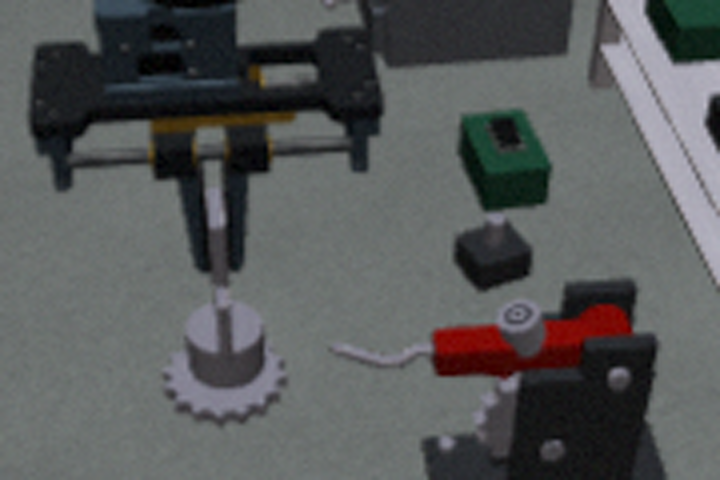

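Emit:
apply_moves:
  steps:
    - {"hand": -1, "linear": [0.006, 0.02, 0.07], "turn": [0, 0, 0]}
    - {"hand": -1, "linear": [0.006, 0.045, 0.15], "turn": [0, 0, 0]}
    - {"hand": -1, "linear": [0.006, 0.07, 0.22], "turn": [0, 0, 0]}
    - {"hand": -1, "linear": [0.006, 0.094, 0.292], "turn": [0, 0, 0]}
    - {"hand": -1, "linear": [0.006, 0.094, 0.292], "turn": [0, 0, 0]}
    - {"hand": -1, "linear": [0.006, 0.094, 0.292], "turn": [0, 0, 0]}

```text
time_s: 10.1
ee_pos: [458.7, -40.8, 188.6]
tool_rot: [-0.0, 0.717, 0.697, -0.0]
force: [0.2, -0.9, -4.0]
opening: 9.8
gripper_force: 35.0
```

Run:
```python
from h import *
s=manip.observe();print(s['ee_pos'],s['force'])
a=go([505,-41,188],down(-.03));go([543,-41,178],down(-.03))
c=cam('wrist');save(c,'w2.png',(150,80,260,190),2.5);P=cloud(c)
q=P[(P[...,0]>480)&(P[...,0]<560)&(abs(P[...,1]+42)<14)&(P[...,2]>130)&(P[...,2]<172)]
for x in range(498,560,6):
    r=q[abs(q[:,0]-x)<3]
    if len(r):print(x,len(r),r[:,1].min().round(1),r[:,1].max().round(1),r[:,2].max().round(1))
q=P[(abs(P[...,0]-458)<40)&(abs(P[...,1]+42)<50)&(P[...,2]>115)&(P[...,2]<145)]
print(np.median(q[:,2]),q[:,2].min(),q[:,2].max())
```

```text
[458.7357239  -40.80778849 188.60100179] [ 0.15660867 -0.94464341 -3.98829784]
linear [0.006, 0.231, 0.003] turn [-0.0002, -0.0001, 0.0004] dist 46 deg 0.1
linear [0.011, 0.421, 0.053] turn [-0.0002, -0.0001, 0.0004] dist 85 deg 0.1
504 12 -41.7 -38.8 164.0
510 53 -41.3 -37.5 164.3
516 52 -42.3 -37.4 162.7
522 61 -43.7 -37.9 159.6
528 67 -45.3 -38.2 156.8
534 65 -46.0 -38.4 154.2
540 70 -46.6 -38.7 151.1
546 77 -46.5 -39.1 151.3
552 102 -47.0 -38.8 156.0
558 85 -47.1 -39.5 158.6
133.10818495559352 115.04884859678648 144.51697860214918
```

The weight hangs upright in the fingers at (222,330), with the hook's open end at (335,348). Now I'll thread the loop over the hook.

Emit:
apply_moves:
  steps:
    - {"hand": -1, "linear": [0.006, 0.08, 0.003], "turn": [0, 0, 0]}
    - {"hand": -1, "linear": [0.006, 0.16, 0.005], "turn": [0, 0, 0]}
    - {"hand": -1, "linear": [0.006, 0.235, 0.005], "turn": [0, 0, 0]}
    - {"hand": -1, "linear": [0.008, 0.3, 0.02], "turn": [0, 0, 0]}
    - {"hand": -1, "linear": [0.01, 0.36, 0.035], "turn": [0, 0, 0]}
    - {"hand": -1, "linear": [0.011, 0.42, 0.053], "turn": [0, 0, 0]}
    - {"hand": -1, "linear": [0.011, 0.42, 0.053], "turn": [0, 0, 0]}
    - {"hand": -1, "linear": [0.011, 0.42, 0.053], "turn": [0, 0, 0]}

```text
time_s: 10.95
ee_pos: [542.6, -41.6, 177.6]
tool_rot: [-0.0, 0.718, 0.697, -0.0]
force: [-0.2, -0.8, -3.8]
opening: 10.1
gripper_force: 35.0
```

Run:
```python
from h import *
s=manip.observe();print(s['ee_pos'],s['force'],s['wrist_torque'])
go([543,-41,165],down(-.03));go([543,-41,150],down(-.03))
c=cam('side');save(c,'s2.png',(210,120,140,100),5)
```

```text
[542.60664357 -41.61125036 177.5854029 ] [-0.18083776 -0.82216145 -3.81480768] [-0.03905347 -0.05394734  0.03215488]
linear [0.003, 0.002, 0.063] turn [-0.0003, -0.0, 0.0001] dist 13 deg 0.1
linear [0.003, 0.002, 0.138] turn [-0.0003, -0.0, 0.0001] dist 28 deg 0.1
```

View pics/s2.png

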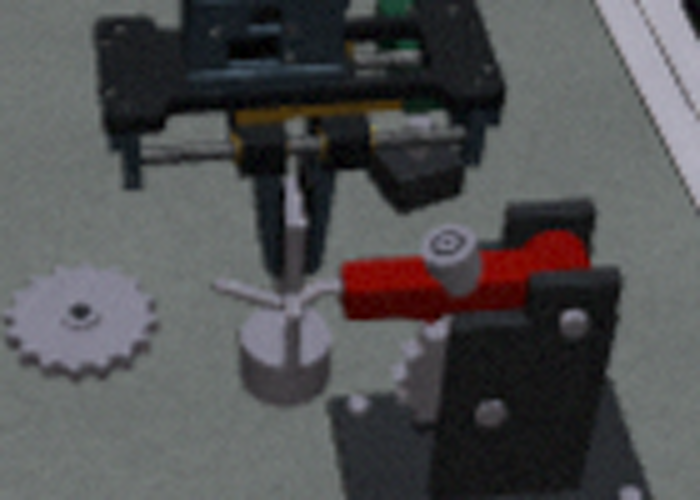

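The loop is threaded: the hook bar passes through it at (290,298). Lowering now.

Emit:
apply_moves:
  steps:
    - {"hand": -1, "linear": [0.003, 0.002, 0.03], "turn": [0, 0, 0]}
    - {"hand": -1, "linear": [0.003, 0.002, 0.06], "turn": [0, 0, 0]}
    - {"hand": -1, "linear": [0.003, 0.002, 0.08], "turn": [0, 0, 0]}
    - {"hand": -1, "linear": [0.003, 0.002, 0.1], "turn": [0, 0, 0]}
    - {"hand": -1, "linear": [0.003, 0.002, 0.1], "turn": [0, 0, 0]}

```text
time_s: 11.5
ee_pos: [543.0, -41.1, 157.3]
tool_rot: [-0.0, 0.718, 0.696, -0.0]
force: [-0.5, 0.8, -2.7]
opening: 9.9
gripper_force: 35.0
```

Emit:
apply_moves:
  steps:
    - {"hand": -1, "linear": [0, 0, 0.015], "turn": [0, 0, 0]}
    - {"hand": -1, "linear": [0, 0, 0.03], "turn": [0, 0, 0]}
    - {"hand": -1, "linear": [0, 0, 0.04], "turn": [0, 0, 0]}
    - {"hand": -1, "linear": [0, 0, 0.04], "turn": [0, 0, 0]}

```text
time_s: 11.9
ee_pos: [543.3, -41.1, 149.7]
tool_rot: [-0.0, 0.718, 0.696, -0.0]
force: [-0.2, 0.0, -2.6]
opening: 9.8
gripper_force: 35.0
```

Emit:
apply_moves:
  steps:
    - {"hand": -0.6, "linear": [0, 0, 0], "turn": [0, 0, 0]}
    - {"hand": -0.6, "linear": [0, 0, 0], "turn": [0, 0, 0]}
    - {"hand": -0.6, "linear": [0, 0, 0], "turn": [0, 0, 0]}
    - {"hand": -0.6, "linear": [0, 0, 0], "turn": [0, 0, 0]}
    - {"hand": -0.6, "linear": [0, 0, -0.1], "turn": [0, 0, 0]}
    - {"hand": -0.6, "linear": [0, 0, -0.25], "turn": [0, 0, 0]}
    - {"hand": -0.6, "linear": [0, 0, -0.45], "turn": [0, 0, 0]}
    - {"hand": -0.6, "linear": [0, 0, -0.65], "turn": [0, 0, 0]}
    - {"hand": -0.6, "linear": [0, 0, -0.8], "turn": [0, 0, 0]}
    - {"hand": 0.2, "linear": [0, 0, -0.95], "turn": [0, 0, 0]}
    - {"hand": 0.2, "linear": [0, 0, -0.95], "turn": [0, 0, 0]}

```text
time_s: 13.0
ee_pos: [544.9, -41.3, 344.0]
tool_rot: [0.003, 0.718, 0.696, 0.002]
force: [0.2, -0.0, -1.3]
opening: 31.7
gripper_force: 0.0
```

Run:
```python
from h import *
s=manip.observe();print(s['ee_pos'],s['force'],s['opening'])
c=cam('side');save(c,'s3.png',(220,130,130,100),5);P=cloud(c);np.savez('s3.npz',P=P,f=c['frame'])
c=cam('wrist');P=cloud(c);np.savez('w3.npz',P=P,f=c['frame'],T=c['T'],K=c['camera_matrix'],k1=c['k1']);save(c,'w3.png')
print(manip.look_for('pad','wrist')[:2],manip.look_for('weight','wrist')[:2])
m=lambda x0,x1,y,z0,z1:P[(P[...,0]>x0)&(P[...,0]<x1)&(abs(P[...,1]+43)<y)&(P[...,2]>z0)&(P[...,2]<z1)]
q=m(500,530,9,100,170)
for x in range(498,532,6):
    r=q[abs(q[:,0]-x)<3]
    if len(r):print(x,len(r),r[:,2].max().round(1))
q=m(590,650,25,155,190);print('pad region',len(q),q.max(0))
a=go([520,-150,345],down(-.25))
```

```text
[544.87447634 -41.33140653 344.00057973] [ 0.15717795 -0.04880687 -1.30687719] 31.690052485170277
[{'extent': [229.2, 168.9, 149.2, 27.2], 'p': 0.91}, {'extent': [239.4, 154.6, 34.5, 45.4], 'p': 0.19}] [{'extent': [242.8, 156.1, 32.4, 40.5], 'p': 0.98}]
504 3 143.8
510 29 146.7
516 24 145.9
522 30 143.4
528 24 140.9
pad region 654 [649.96201132 -31.61417813 177.53111227]
linear [-0.548, -0.098, -0.031] turn [-0.0005, -0.0, 0.0701] dist 112 deg 12.6
```

View pics/s3.png

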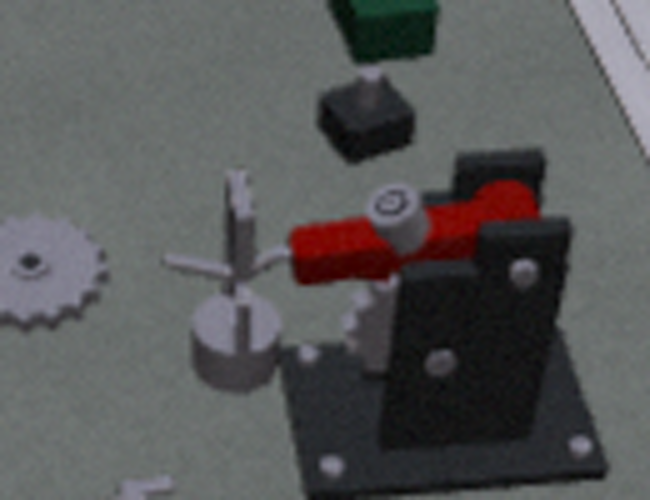

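The weight hangs free on the hook at (240,270) with the pawl down (hook end dropped 17.6 mm, as expected at the stop). Now I'll measure the pad.

```bash
cat > pad.py <<'E'
from h import *
import sys
D=np.load(sys.argv[1]+'.npz');P=D['P'];f=D['f'].astype(int)
g=(f.max(-1)-f.min(-1)<40)&(abs(P[...,0]-618)<30)&(abs(P[...,1]+45)<22)&(P[...,2]>160)&(P[...,2]<195)
n0=np.array([-np.sin(.4),0,np.cos(.4)])
q=P[g];print(len(q),q.mean(0).round(1),q.min(0).round(0),q.max(0).round(0))
d=q@n0;md=np.median(d[d>np.percentile(d,30)])
q=q[abs(d-md)<3]
for _ in range(3):
    c=q.mean(0);u,s,v=np.linalg.svd(q-c);n=v[2]*np.sign(v[2,2]);r=(q-c)@n;q=q[abs(r)<2]
print('plane n',n.round(3),'tilt',np.arctan2(-n[0],n[2]).round(3),len(q))
ex=np.cross([0,1,0],n0);uv=np.stack([(q-c)@ex,(q-c)[:,1]],1).astype(np.float32)
(cc,rr)=cv2.minEnclosingCircle(uv);print('circ',cc,rr,'centre',(c+cc[0]*ex+cc[1]*np.array([0,1,0])).round(1),'mean',c.round(1))
E
python3 pad.py w3
python3 - <<'E'
from h import *
D=np.load('w3.npz');f=D['f'];P=D['P']
T=D['T'];K=D['K']
p=np.linalg.inv(T)@np.array([617,-45,173,1]);uv=cv2.projectPoints(p[:3].reshape(1,3),np.zeros(3),np.zeros(3),K,np.array([D['k1'],0,0,0.]))[0].ravel();print(uv)
u,v=uv.astype(int);g=f[v-22:v+22,u-22:u+22];cv2.imwrite('pics/padc.png',cv2.resize(g[...,::-1],None,fx=12,fy=12,interpolation=cv2.INTER_CUBIC));print(u-22,v-22)
np.save('o.npy',[u-22,v-22])
E
```

```text
442 [622.2 -44.4 171.4] [609. -59. 160.] [639. -32. 178.]
plane n [-0.384  0.021  0.923] tilt 0.394 392
circ (-0.2703127861022949, -0.23058994114398956) 14.049115180969238 centre [620.8 -45.5 171.8] mean [621.1 -45.3 171.9]
[315.55288689 181.78757318]
293 159
```

View pics/padc.png

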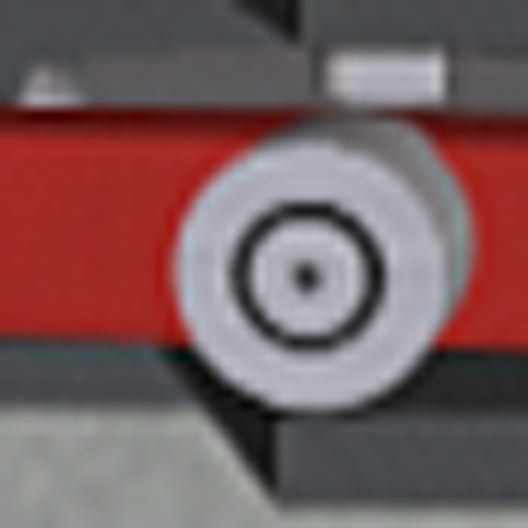

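```bash
cat > ray.py <<'E'
from h import *
def hit(D,uv,c,n):
    x,y=cv2.undistortPoints(np.array([[uv]],float),D['K'],np.array([D['k1'],0,0,0.])).ravel()
    T=D['T'];d=T[:3,:3]@[x,y,1];o=T[:3,3];return o+d*((c-o)@n)/(d@n)
E
python3 - <<'E'
from ray import *
D=np.load('w3.npz');print(hit(D,(318.1,181.6),np.array([621,-45.3,171.9]),np.array([-.389,.012,.921])))
a=go([500,-150,345],down(0));a=go([462,-246,330],down(.22),a)
E
```

```text
[620.44976122 -45.15174645 171.66566566]
linear [-0.551, -0.198, -0.03] turn [-0.0005, -0.0001, -0.0095] dist 117 deg 1.7
linear [-0.48, -0.19, 0.075] turn [0.0, 0.0, -0.07] dist 104 deg 12.6
```

Emit:
apply_moves:
  steps:
    - {"hand": 0.2, "linear": [-0.54, -0.22, 0], "turn": [0, 0, -0.005]}
    - {"hand": 0.2, "linear": [-0.54, -0.22, 0], "turn": [0, 0, -0.005]}
    - {"hand": 0.2, "linear": [-0.54, -0.22, 0], "turn": [0, 0, -0.005]}
    - {"hand": 0.2, "linear": [-0.54, -0.22, 0], "turn": [0, 0, -0.005]}

```text
time_s: 13.6
ee_pos: [494.9, -149.5, 338.9]
tool_rot: [-0.001, 0.713, 0.701, -0.001]
force: [0.6, -0.1, 0.4]
opening: 55.0
gripper_force: 0.0
```

Run:
```python
from h import *
print(manip.observe()['ee_pos']);a=go([462,-246,330],down(.22))
```

```text
[ 494.87295692 -149.52697544  338.86896863]
linear [-0.485, -0.156, 0.044] turn [-0.0006, -0.0002, -0.0755] dist 102 deg 13.6
```

Emit:
apply_moves:
  steps:
    - {"hand": 0.2, "linear": [-0.485, -0.156, 0.044], "turn": [0, 0, -0.0755]}
    - {"hand": 0.2, "linear": [-0.485, -0.156, 0.044], "turn": [0, 0, -0.0755]}
    - {"hand": 0.2, "linear": [-0.485, -0.156, 0.044], "turn": [0, 0, -0.0755]}
    - {"hand": 0.2, "linear": [-0.485, -0.156, 0.044], "turn": [0, 0, -0.0755]}
    - {"hand": 0.2, "linear": [-0.485, -0.156, 0.044], "turn": [0, 0, -0.0755]}

```text
time_s: 14.1
ee_pos: [463.9, -243.2, 330.7]
tool_rot: [-0.001, 0.624, 0.781, 0.0]
force: [0.5, -0.2, -0.1]
opening: 55.0
gripper_force: 0.0
```

```bash
python3 w.py wg2 gauge
python3 - <<'E'
from h import *
print(manip.observe()['ee_pos'],manip.observe()['opening'])
P=np.load('wg2.npz')['P'];near=np.isfinite(P[...,2])&(abs(P[...,0]-474)<50)&(abs(P[...,1]+246)<48)
for a,b in ((56,63),(63,70),(75,112),(80,95),(125,155),(158,168)):
    q=P[near&(P[...,2]>a)&(P[...,2]<b)]
    if len(q)>5: print(a,b,len(q),q.mean(0).round(1),q.min(0).round(1),q.max(0).round(1),cv2.minAreaRect(q[:,:2].astype(np.float32)))
f=cv2.imread('pics/wg2.png');cv2.imwrite('pics/wg2c.png',cv2.resize(f[130:370,280:520],None,fx=2,fy=2))
E
```

```text
gauge 0.66 [253, 160, 21, 31]
[ 464.09129758 -242.96433905  330.97679995] 54.90995233312291
56 63 1334 [ 473.7 -243.    59.7] [ 430.  -290.8   56.6] [ 519.9 -201.8   62.8] ((475.1432800292969, -246.86740112304688), (70.00493621826172, 70.24182891845703), 22.4492244720459)
63 70 52 [ 472.2 -246.4   65.6] [ 459.5 -258.6   63.1] [ 490.8 -236.2   68.1] ((475.0244140625, -246.18264770507812), (29.953067779541016, 20.178987503051758), 12.534663200378418)
75 112 178 [ 470.1 -230.6  104.4] [ 461.6 -255.6   84.2] [ 480.8 -221.4  112. ] ((472.33331298828125, -238.24142456054688), (18.726964950561523, 31.48189353942871), 12.220955848693848)
80 95 15 [ 469.6 -223.1   88.6] [ 461.6 -226.1   84.2] [ 476.9 -221.4   94.8] ((469.0886535644531, -223.33938598632812), (15.990870475769043, 1.141615629196167), 16.244327545166016)
125 155 58 [ 472.9 -237.1  141.5] [ 464.4 -239.4  127. ] [ 482.4 -235.4  153.2] ((473.32635498046875, -237.18408203125), (18.3339786529541, 0.9550715088844299), 10.770865440368652)
158 168 258 [ 474.7 -245.8  162.2] [ 464.3 -257.   158.3] [ 485.5 -235.6  164.2] ((474.8422546386719, -246.02569580078125), (19.956594467163086, 18.8322696685791), 12.626363754272461)
```

View pics/wg2c.png

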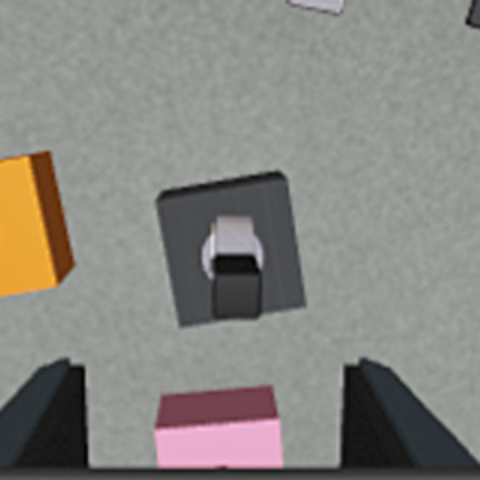

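Gauge in the dark block is at (235,250) in the crop. Orange (30,230) and pink (215,430) are empty look-alikes and will be left alone.

Run:
```python
from h import *
a=go([475,-246.3,180],down(.216));a=go([475,-246.3,122],down(.216),a)
```

```text
linear [-0.029, 0.049, 0.755] turn [-0.0, -0.0002, 0.0025] dist 151 deg 0.4
linear [0.0, 0.0, 0.29] turn [0.0, 0.0, 0.0] dist 58 deg 0.0
```

Emit:
apply_moves:
  steps:
    - {"hand": 0.2, "linear": [-0.029, 0.049, 0.25], "turn": [0, 0, 0.0025]}
    - {"hand": 0.2, "linear": [-0.029, 0.049, 0.5], "turn": [0, 0, 0.0025]}
    - {"hand": 0.2, "linear": [-0.029, 0.049, 0.755], "turn": [0, 0, 0.0025]}
    - {"hand": 0.2, "linear": [-0.029, 0.049, 0.755], "turn": [0, 0, 0.0025]}
    - {"hand": 0.2, "linear": [-0.029, 0.049, 0.755], "turn": [0, 0, 0.0025]}

```text
time_s: 14.7
ee_pos: [474.8, -247.0, 180.8]
tool_rot: [-0.001, 0.627, 0.779, -0.0]
force: [0.5, -0.6, 0.5]
opening: 54.6
gripper_force: 0.0
```

Run:
```python
from h import *
print(manip.observe()['ee_pos']);a=go([475,-246.3,122],down(.216))
```

```text
[ 474.78879569 -247.02874763  180.76263212]
linear [0.003, 0.002, 0.294] turn [-0.0002, -0.0003, -0.0] dist 59 deg 0.1
```

Emit:
apply_moves:
  force: 45
  steps:
    - {"hand": 0.2, "linear": [0.003, 0.002, 0.1], "turn": [0, 0, 0]}
    - {"hand": 0.2, "linear": [0.003, 0.002, 0.2], "turn": [0, 0, 0]}
    - {"hand": 0.2, "linear": [0.003, 0.002, 0.294], "turn": [0, 0, 0]}
    - {"hand": 0.2, "linear": [0.003, 0.002, 0.294], "turn": [0, 0, 0]}
    - {"hand": -1, "linear": [0.003, 0.002, 0.294], "turn": [0, 0, 0]}
    - {"hand": -1, "linear": [0.003, 0.002, 0.294], "turn": [0, 0, 0]}
    - {"hand": -1, "linear": [0.003, 0.002, 0.294], "turn": [0, 0, 0]}
    - {"hand": -1, "linear": [0.003, 0.002, 0.294], "turn": [0, 0, 0]}
    - {"hand": -1, "linear": [0.003, 0.002, 0.294], "turn": [0, 0, 0]}
    - {"hand": -1, "linear": [0.003, 0.002, 0.294], "turn": [0, 0, 0]}
    - {"hand": -1, "linear": [0.003, 0.002, 0.294], "turn": [0, 0, 0]}
    - {"hand": -1, "linear": [0.003, 0.002, 0.294], "turn": [0, 0, 0]}

```text
time_s: 15.9
ee_pos: [474.9, -247.2, 121.7]
tool_rot: [0.0, 0.627, 0.779, 0.0]
force: [-0.8, -0.4, 7.4]
opening: 19.7
gripper_force: 45.0
```

Emit:
apply_moves:
  steps:
    - {"hand": -1, "linear": [0, 0, -0.05], "turn": [0, 0, 0]}
    - {"hand": -1, "linear": [0, 0, -0.15], "turn": [0, 0, 0]}
    - {"hand": -1, "linear": [0, 0, -0.3], "turn": [0, 0, 0]}
    - {"hand": -1, "linear": [0, 0, -0.5], "turn": [0, 0, 0]}
    - {"hand": -1, "linear": [0, 0, -0.75], "turn": [0, 0, 0]}
    - {"hand": -1, "linear": [0, 0, -0.95], "turn": [0, 0, 0]}
    - {"hand": -1, "linear": [0, 0, -0.95], "turn": [0, 0, 0]}
    - {"hand": -1, "linear": [0, 0, -0.95], "turn": [0, 0, 0]}

```text
time_s: 16.7
ee_pos: [474.7, -247.1, 312.0]
tool_rot: [0.001, 0.627, 0.779, 0.0]
force: [-0.2, 0.3, -2.8]
opening: 19.8
gripper_force: 45.0
```

```bash
cat > tgt.py <<'E'
from h import *
yaw=-.03;th=.4
n=np.array([-np.sin(th)*np.cos(yaw),-np.sin(th)*np.sin(yaw),np.cos(th)])
pc=np.array([620.6,-45.2,171.7])
z=-n;y=np.array([np.cos(th)*np.cos(yaw),np.cos(th)*np.sin(yaw),np.sin(th)])
RP=R.from_matrix(np.stack([np.cross(y,z),y,z],1))
L=105.7
def tcp(h,tip=(0,0)): # tip centre h above pad; tip lateral offset in tool x,y
    return pc+n*(h+L)-RP.apply([tip[0],tip[1],0])
E
python3 - <<'E'
from tgt import *
s=manip.observe();p0=s['ee_pos'];print(p0,s['force'],s['opening'],s['gripper_force'])
R0=rot(s['tool_rot'])
for nm in ('side','wrist','top'):
    P=cloud(cam(nm))
    q=R0.inv().apply(P.reshape(-1,3)-p0);q=q[np.isfinite(q[:,2])]
    for a,b in ((5,20),(20,50),(52,58),(60,80),(82,94),(94,108)):
        r=q[(abs(q[:,0])<35)&(abs(q[:,1])<30)&(q[:,2]>a)&(q[:,2]<b)]
        if len(r): print(nm,a,b,len(r),'x',r[:,0].min().round(1),r[:,0].max().round(1),'y',r[:,1].min().round(1),r[:,1].max().round(1),'z',r[:,2].min().round(1),r[:,2].max().round(1))
a=go([480,-150,318],down(.1))
a=go([530,-46,340],RP,a)
a=go(tcp(20),RP,a)
E
```

```text
[ 474.66062491 -247.09077772  312.04289489] [-0.24846108  0.28537247 -2.7630863 ] 19.78088420072041 44.98457729816437
side 5 20 115 x -22.0 0.5 y -12.1 7.3 z 5.2 19.8
side 20 50 145 x -24.5 19.2 y -13.6 7.0 z 20.0 48.9
side 52 58 54 x -15.2 11.1 y -17.5 7.3 z 53.7 57.7
side 60 80 16 x -13.1 1.1 y -17.1 6.8 z 60.6 79.6
side 82 94 6 x -2.2 2.5 y -4.7 -1.9 z 87.0 91.8
side 94 108 13 x -1.9 2.4 y -5.6 0.8 z 94.2 102.1
wrist 5 20 591 x 8.0 23.3 y -9.9 9.1 z 5.0 20.0
wrist 20 50 273 x 16.6 26.0 y -10.1 9.1 z 20.1 36.9
wrist 52 58 105 x -6.9 11.4 y -15.4 15.8 z 55.8 58.0
wrist 60 80 6 x 9.7 12.6 y -13.1 13.3 z 60.5 62.9
top 5 20 11 x 16.1 23.2 y -3.0 6.2 z 12.4 19.0
top 20 50 22 x 19.5 26.0 y -11.5 7.2 z 20.6 46.1
linear [0.466, 0.133, -0.04] turn [-0.0006, -0.0006, 0.0367] dist 97 deg 6.6
linear [0.492, 0.301, -0.11] turn [-0.1271, -0.0083, 0.0408] dist 117 deg 24.1
linear [0.018, 0.089, 0.323] turn [0.0, 0.0, 0.0] dist 67 deg 0.0
```

Emit:
apply_moves:
  steps:
    - {"hand": -1, "linear": [0.23, 0.065, -0.02], "turn": [0, 0, 0.018]}
    - {"hand": -1, "linear": [0.466, 0.133, -0.04], "turn": [0, 0, 0.0367]}
    - {"hand": -1, "linear": [0.466, 0.133, -0.04], "turn": [0, 0, 0.0367]}
    - {"hand": -1, "linear": [0.466, 0.133, -0.04], "turn": [0, 0, 0.0367]}

```text
time_s: 17.25
ee_pos: [480.5, -149.3, 318.4]
tool_rot: [-0.001, 0.67, 0.742, -0.0]
force: [0.0, -0.9, -2.8]
opening: 19.5
gripper_force: 45.0
```

Emit:
apply_moves:
  steps:
    - {"hand": -1, "linear": [0.12, 0.075, -0.03], "turn": [-0.031, -0.002, 0.01]}
    - {"hand": -1, "linear": [0.25, 0.15, -0.06], "turn": [-0.063, -0.004, 0.02]}
    - {"hand": -1, "linear": [0.37, 0.225, -0.085], "turn": [-0.095, -0.006, 0.03]}
    - {"hand": -1, "linear": [0.492, 0.301, -0.11], "turn": [-0.1271, -0.0083, 0.0408]}
    - {"hand": -1, "linear": [0.492, 0.301, -0.11], "turn": [-0.1271, -0.0083, 0.0408]}
    - {"hand": -1, "linear": [0.492, 0.301, -0.11], "turn": [-0.1271, -0.0083, 0.0408]}

```text
time_s: 17.85
ee_pos: [530.3, -46.9, 340.6]
tool_rot: [0.142, 0.703, 0.683, 0.137]
force: [0.5, 0.0, -2.7]
opening: 19.6
gripper_force: 45.0
```

Run:
```python
from tgt import *
s=manip.observe();print(s['ee_pos'],s['force'],(rot(s['tool_rot']).inv()*RP).as_rotvec())
a=go(tcp(20,(.7,0)),RP);print(a[0]);a=go(tcp(8,(.7,0)),RP,a)
```

```text
[530.28305317 -46.92345758 340.62915622] [ 0.54917125  0.03285225 -2.70917303] [-0.0022108   0.000365    0.00078326]
linear [0.019, 0.087, 0.325] turn [-0.0007, 0.0001, 0.0002] dist 67 deg 0.1
[571.65114332 -44.43140872 287.47736695]
linear [0.0, 0.0, 0.06] turn [0.0, 0.0, 0.0] dist 12 deg 0.0
```

Emit:
apply_moves:
  steps:
    - {"hand": -1, "linear": [0.019, 0.03, 0.1], "turn": [-0.0007, 0, 0]}
    - {"hand": -1, "linear": [0.019, 0.06, 0.21], "turn": [-0.0007, 0, 0]}
    - {"hand": -1, "linear": [0.019, 0.087, 0.325], "turn": [-0.0007, 0, 0]}
    - {"hand": -1, "linear": [0.019, 0.087, 0.325], "turn": [-0.0007, 0, 0]}
    - {"hand": -1, "linear": [0.019, 0.087, 0.325], "turn": [-0.0007, 0, 0]}
    - {"hand": -1, "linear": [0.019, 0.087, 0.325], "turn": [-0.0007, 0, 0]}

```text
time_s: 18.45
ee_pos: [572.3, -44.6, 288.8]
tool_rot: [0.144, 0.703, 0.682, 0.139]
force: [0.8, -0.2, -3.1]
opening: 20.0
gripper_force: 45.0
```

Run:
```python
from tgt import *
s=manip.observe();print(s['ee_pos'],s['force'],(rot(s['tool_rot']).inv()*RP).as_rotvec())
print('tip pred',np.array(s['ee_pos'])+rot(s['tool_rot']).apply([.7,0,L]))
a=go(tcp(4,(.7,0)),RP)
c=cam('side');u=(250,110,90,75);save(c,'s5.png',u,8);P=cloud(c);np.savez('s5.npz',P=P,f=c['frame'],T=c['T'],K=c['camera_matrix'],k1=c['k1'])
c2=cam('wrist');np.savez('w5.npz',P=cloud(c2),f=c2['frame'],T=c2['T'],K=c2['camera_matrix'],k1=c2['k1'])
def proj(c,p):
    q=np.linalg.inv(c['T'])@np.r_[p,1];return cv2.projectPoints(q[:3].reshape(1,3),np.zeros(3),np.zeros(3),np.array(c['camera_matrix']),np.array([c['k1'],0,0,0.]))[0].ravel()
for nm,p in(('pad',pc),('tip',np.array(s['ee_pos'])+rot(s['tool_rot']).apply([.7,0,L]))): 
    v=proj(c,p);print(nm,v,(v+.5-[250,110])*8)
```

```text
[572.26589501 -44.62924543 288.81005619] [ 0.78898036 -0.23594254 -3.06997626] [ 0.00211737  0.00061727 -0.00038511]
tip pred [613.6342817  -45.23567289 191.54100238]
linear [0.001, -0.006, 0.085] turn [0.0007, 0.0002, -0.0001] dist 17 deg 0.1
pad [298.67839279 170.40684726] [393.42714234 487.25477811]
tip [296.65577695 164.76115101] [377.2462156  442.08920806]
```

View pics/s5.png

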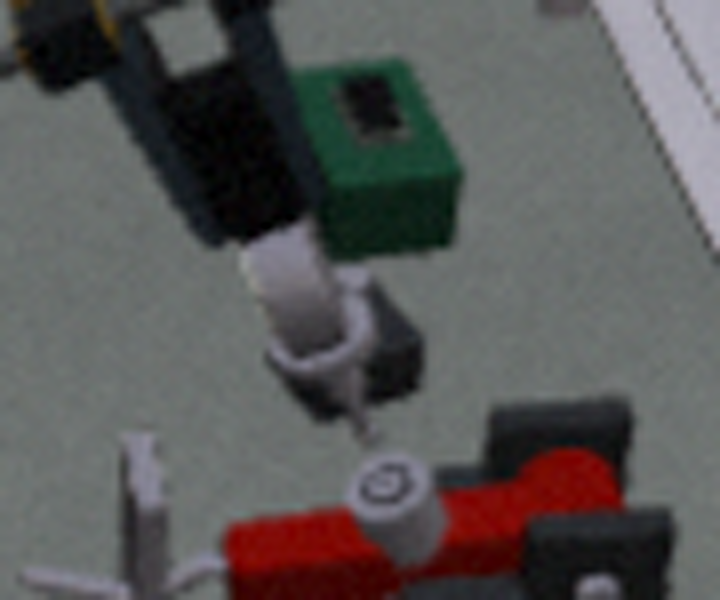

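The gauge tip is at (370,440), on the normal line above the pad dot at (388,484). Both sit about 0.8 px off my projection in the same direction, so they agree with each other. Approaching and watching the force.

Emit:
apply_moves:
  steps:
    - {"hand": -1, "linear": [0.001, -0.006, 0.03], "turn": [0.0007, 0, 0]}
    - {"hand": -1, "linear": [0.001, -0.006, 0.06], "turn": [0.0007, 0, 0]}
    - {"hand": -1, "linear": [0.001, -0.006, 0.08], "turn": [0.0007, 0, 0]}
    - {"hand": -1, "linear": [0.001, -0.006, 0.08], "turn": [0.0007, 0, 0]}
    - {"hand": -1, "linear": [0.001, -0.006, 0.08], "turn": [0.0007, 0, 0]}

```text
time_s: 19.05
ee_pos: [577.4, -43.8, 272.9]
tool_rot: [0.142, 0.703, 0.683, 0.138]
force: [-0.4, 0.2, -1.6]
opening: 19.7
gripper_force: 45.0
```

```bash
cat > f.py <<'E'
from tgt import *
F=[];W=[];Q=[]
for i in range(6):
    s=manip.observe();F.append(s['force']);Q.append(s['ee_pos']);W.append(s['wrist_torque']);manip.read_camera('side')
F=np.array(F);p=np.mean(Q,0);R0=rot(s['tool_rot'])
d=RP.inv().apply(p-pc)
print('F',F.mean(0).round(2),'sd',F.std(0).round(2),'F.n',(F@n).mean().round(2),'Ftool',R0.inv().apply(F.mean(0)).round(2),'tip rel pad tool xyz',(RP.inv().apply(p+R0.apply([.7,0,L])-pc)).round(2),'rot',(R0.inv()*RP).as_rotvec().round(4),'t',s['time_s'],'tau',np.mean(W,0).round(3))
E
python3 f.py
```

```text
F [ 0.22 -0.08 -2.  ] sd [0.55 0.33 0.37] F.n -1.93 Ftool [-0.07 -0.57  1.93] tip rel pad tool xyz [ 0.73 -0.23 -4.5 ] rot [ 0.0001  0.0002 -0.    ] t 19.3 tau [-0.013  0.3    0.001]
```

Emit:
apply_moves:
  steps:
    - {"hand": -1, "linear": [-0.002, 0.001, 0.01], "turn": [0, 0, 0]}
    - {"hand": -1, "linear": [-0.003, 0.001, 0.02], "turn": [0, 0, 0]}
    - {"hand": -1, "linear": [-0.003, 0.001, 0.032], "turn": [0, 0, 0]}
    - {"hand": -1, "linear": [-0.003, 0.001, 0.032], "turn": [0, 0, 0]}
    - {"hand": -1, "linear": [-0.003, 0.001, 0.032], "turn": [0, 0, 0]}

```text
time_s: 19.85
ee_pos: [580.1, -44.6, 267.2]
tool_rot: [0.143, 0.703, 0.683, 0.138]
force: [-2.9, -0.9, 1.9]
opening: 19.7
gripper_force: 45.0
```

```bash
python3 f.py
```

```text
F [-1.74 -0.33  1.04] sd [0.58 0.5  0.49] F.n 1.63 Ftool [-0.39 -1.19 -1.63] tip rel pad tool xyz [ 0.1  -0.04  1.89] rot [0.     0.0002 0.    ] t 20.1 tau [-0.042  0.328 -0.012]
```

Emit:
apply_moves:
  steps:
    - {"hand": -1, "linear": [0, 0, 0.006], "turn": [0, 0, 0]}
    - {"hand": -1, "linear": [0, 0, 0.006], "turn": [0, 0, 0]}
    - {"hand": -1, "linear": [0, 0, 0.006], "turn": [0, 0, 0]}

```text
time_s: 20.45
ee_pos: [580.6, -44.6, 266.1]
tool_rot: [0.143, 0.703, 0.683, 0.138]
force: [-1.2, 0.4, 1.7]
opening: 19.5
gripper_force: 45.0
```

```bash
python3 f.py; python3 f.py
python3 - <<'E'
from tgt import *
c=cam('side');save(c,'s6.png',(215,115,120,90),6)
E
```

```text
F [-1.05 -0.17  1.34] sd [0.31 0.53 0.22] F.n 1.64 Ftool [-0.2  -0.44 -1.64] tip rel pad tool xyz [ 0.11 -0.09  3.15] rot [-0.0001  0.0001 -0.    ] t 20.7 tau [-0.076  0.277 -0.027]
F [-0.98 -0.17  1.47] sd [0.46 0.36 0.52] F.n 1.74 Ftool [-0.2  -0.33 -1.74] tip rel pad tool xyz [ 0.11 -0.09  3.15] rot [-0.0001  0.0001 -0.    ] t 21.0 tau [-0.09   0.24  -0.035]
```

View pics/s6.png

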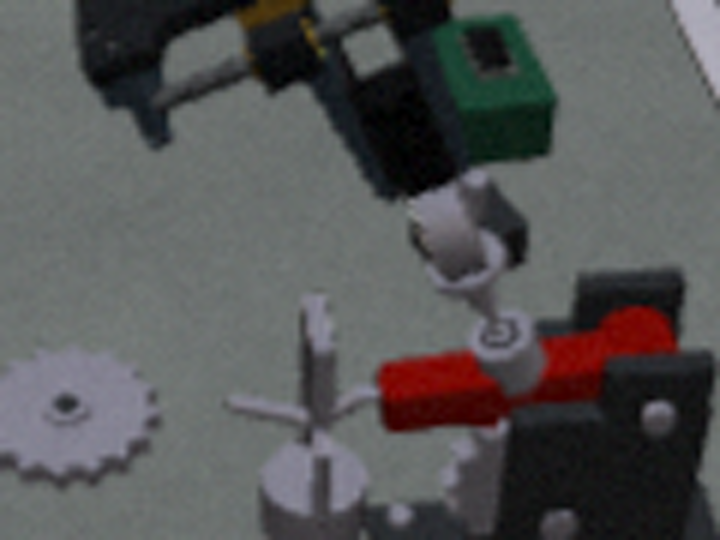

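The tip stands inside the ring at (495,325) and the weight still hangs. Depth is about 3.2 mm by position and 4 mm by force, so I'll press a little deeper.

Emit:
apply_moves:
  steps:
    - {"hand": -1, "linear": [0, 0, 0.0065], "turn": [0, 0, 0]}
    - {"hand": -1, "linear": [0, 0, 0.0065], "turn": [0, 0, 0]}
    - {"hand": -1, "linear": [0, 0, 0.0065], "turn": [0, 0, 0]}
    - {"hand": -1, "linear": [0, 0, 0.0065], "turn": [0, 0, 0]}

```text
time_s: 21.5
ee_pos: [581.1, -44.6, 264.9]
tool_rot: [0.143, 0.703, 0.683, 0.138]
force: [-2.2, -0.9, 2.4]
opening: 19.6
gripper_force: 45.0
```

```bash
python3 f.py; python3 f.py
python3 - <<'E'
from tgt import *
# check gauge axis relative to tool from wrist/side clouds, flange-to-pad distance
s=manip.observe();p0=s['ee_pos'];R0=rot(s['tool_rot'])
for nm in('side','wrist'):
    P=cloud(cam(nm)).reshape(-1,3);q=R0.inv().apply(P-p0);q=q[np.isfinite(q[:,2])]
    for a,b in((0,5),(10,50),(52,64),(64,80)):
        r=q[(abs(q[:,0])<32)&(abs(q[:,1])<20)&(q[:,2]>a)&(q[:,2]<b)]
        if len(r):print(nm,a,b,len(r),r.min(0).round(1),r.max(0).round(1))
print([ (d['extent'],round(d['p'],2)) for d in manip.look_for('weight','side')[:2]])
E
```

```text
F [-1.41 -0.62  2.11] sd [0.41 0.39 0.44] F.n 2.49 Ftool [-0.66 -0.46 -2.49] tip rel pad tool xyz [ 0.12 -0.1   4.43] rot [-0.0001  0.0001 -0.    ] t 21.75 tau [-0.116  0.225 -0.033]
F [-1.24 -0.47  1.6 ] sd [0.38 0.45 0.29] F.n 1.95 Ftool [-0.5  -0.51 -1.95] tip rel pad tool xyz [ 0.11 -0.09  4.44] rot [-0.0001  0.0001 -0.    ] t 22.05 tau [-0.091  0.218 -0.032]
side 0 5 17 [-10.5 -11.3   0.4] [-6.3  7.   4.7]
side 10 50 122 [-26.2 -11.8  10.1] [20.5  7.4 49.7]
side 52 64 54 [-15.9 -17.4  52.2] [11.1 13.9 59.8]
side 64 80 14 [-6.3 -6.9 69.9] [ 1.1  3.9 79.7]
wrist 0 5 73 [  9.  -14.1   0. ] [18.2 14.5  5. ]
wrist 10 50 761 [  1.1 -11.5  10. ] [25.6  9.  36.7]
wrist 52 64 143 [ -7.6 -15.5  54.8] [12.5 15.9 61.6]
[([258.6, 163.9, 15.6, 44.7], 0.79)]
```

```bash
python3 -c "
from station import manip
print(manip.close_job())"
```

```text
the job is handed in; nothing more can be done
None
```

The job is handed in: the weight hangs free on the hook with the pawl fully down, and the gauge is still held square on the pad with its tip inside the ring. The plunger is about half way in, 4.4 mm by position and 5 mm by force.

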